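# Tap a blank home against the hidden stop of a drilling jig

### The job

Take the orange-handled tapping bar out of its cardboard tray and use it to nudge the aluminium blank gently, a little at a time, along the channel of the drilling jig until it is fully home against the stop that is hidden somewhere under the blue cover. The stop is only lightly clamped, so do not shove it back from its setting, and do not touch the blank with the gripper. Then lay the bar flat back in its tray; leave the other things on the table alone.

Things in the scene. Friction and masses are not known exactly. Their poses are not given: they have to be found in the camera images.
- jig: Drilling jig fixed to the table: dark grey base 190 x 110 x 12 mm, two black guide rails, blue cover. Origin at table level on the channel's centre line, below the edge of the cover's open mouth; +x is the push direction, into the cover; z up. Base and rails run from x = -40 to 150 mm. Channel floor z = 12 mm, 39 mm wide; rail tops z = 26 mm, rails' outer faces 70 mm apart.
- cover (a point): Middle of the blue cover's top face, 53 mm above the table and 75 mm along the jig's +x from its origin; axes as the jig. Cover 150 mm long (jig x = 0 to 150), 90 mm wide, underside 45 mm above the table, far end closed; a steel drill bush (24 mm diameter) rises from it to 67 mm at jig x = 35 mm.
- mouth (a point): Middle of the cover's open mouth (jig x = 0), 27 mm above the table. Inside, unseen and not measured, is a brass stop with a flat face square to the channel, 45 to 115 mm past this point, different each time. Friction holds it against pushes up to about 10 N (on top of the blank's drag); beyond that it slides back, and 2 mm of slip spoils its setting.
- blank: Loose aluminium blank 100 mm long (its x, along jig x), 36 wide, 30 high, 0.28 to 0.46 kg; origin at the centre of its underside. It lies on the channel floor, front under the cover, rear end (x = -50 mm) sticking out towards jig -x, 10 to 95 mm short of the stop. Dragging it takes 1.2 to 3.5 N. When home its rear end is between 55 mm outside and 15 mm inside the mouth.
- bar: Loose tapping bar 140 mm long (x), 0.22 kg, both ends alike: orange handle block in the middle, 44 long (x), 20 wide (y), 34 high; on each end a steel rod, 14 mm diameter, with a white nylon tip, 16 mm; end faces at x = -70 and +70 mm. Origin at the centre of the handle's underside, rod axis 17 mm above it. It lies flat in the tray; grip it across the 20 mm.
- tray: Shallow cardboard tray of the tapping bar, fixed, outer size 300 (x) x 220 (y) x 45 mm high, walls and floor 5 mm; origin at the centre of its underside. It may stand to the left or the right of the jig; a wrench lies along its -x side.
- wrench: Steel wrench 180 mm long, 8 mm high, lying in the bar's tray near its -x wall; leave alone. Origin at the centre of its underside, x along it.
- clamp: Dark C-clamp about 100 x 110 x 18 mm lying in the other cardboard tray; leave alone. Origin at its underside, near the middle.
- pliers: Pliers with red handles, 190 mm long, lying in the other tray; leave alone. Origin at the underside, near the middle, x along them.
- jar: Clear screw jar with a red cap, 60 mm diameter, 85 mm high, beyond the jig; leave alone. Origin at the centre of its underside.
- tape: Yellow ring, a roll of tape, 84 mm diameter, 25 mm high, beyond the jig; leave alone. Origin at the centre of its underside.
- screwdriver: Screwdriver with a red handle, 200 mm long, 26 mm high, lying beyond the left-hand tray; leave alone. Origin at its underside, mid-length.
Things that resemble listed ones, but are neither listed nor needed, are in the scene too. Of the things like the bar, leave any that is purple; of the rest the smaller one is meant.

How it is judged:
By the outcome, as a careful person would: the job done as asked, in the order asked, and still so for the second after the job is handed in, with the robot touching nothing.
It also fails if it takes over 72 s, if anything falls off the work surface, if the arm or the gripper's body presses on something with over 40 N, if the wrist force passes 120 N, or if a joint passes its speed limit or range.

### The arm

A 6-joint arm with a two-finger parallel gripper is mounted at the origin on the work surface. World frame = base frame: x ahead of the robot, y to its left, z up, the work surface at z = 0. Lengths are in m, angles in rad, forces in N, time in s.
With the tool pointing down it reaches from about 0.375 to 0.975 m from the base axis. Payload 3.8 kg.
Tool frame: the origin (TCP) lies on the centre line of the jaws, within the pads' length; the fingertips stand 14 mm ahead of it and the grasp point (between the pads) lies 5 mm behind it; z points along the fingers, y is the line along which they close (so a half turn about z gives the same grasp; the last joint's range is limited). The gripper opens to 85 mm and grips with 20 to 120 N. Pads are 22 mm wide; open, the fingers measure 114 mm over their backs; the gripper's body (76 mm by 85 mm) begins 54 mm behind the grasp point. The pads swing forward as they close: fully open they stand 13 mm farther back than shut.
Start: joints at [1.071, 0.264, 1.604, -0, 1.274, -0.037], TCP at [0.301, 0.604, 0.245] pointing down, gripper open.
Joint ranges: [-2.63, 2.63], [-0.94, 2.18], [0.31, 2.57], [-1.31, 4.45], [0, 2.66], [-2.55, 2.55]. Speed limits (rad/s): [2.57, 2.57, 3.14, 3.14, 3.14, 3.14].

### API

Orientations are given as a rotation vector (axis times angle).
In Python, from workcell import bot, eyes, spot_in gives the robot as it stands.
- The arm moves only by the tool carry_out, never from a script. Its argument "series" is text: rows parted by semicolons, each of 4 numbers parted by spaces: the shift along the world's x, y, z in m, then the turn about the world's z in degrees. In form: tx ty tz roll; .... A call has 1 to 20 rows; each row shifts and turns the commanded pose from where the row before left it; what a row does not reach is not made up. A row lasts 1/8 s, in which the tool goes at most 62.5 mm and 10.7 degrees, less where a joint would pass 70% of its speed; a pose out of reach is approached as far as the arm can. A call is refused whole if a number of a shift passes 0.0625 or a number of a turn 10.7, either way. A call with a gripper value outside its range is refused whole. "jaw" is the gripper command: -1 is shut, 1 is fully open, values between are in proportion, set as the call begins (left out, the last holds). The fingers move at their own pace and stop on an object; "grip_force" is the grip in N (left out, the last holds). Time passes only in rows, so rows that do not move let the fingers close. It gives the time, the measured TCP pose, the force, the opening and the grip force at its end, in the units of the state.
- bot.read_state(): the state, without advancing time (a new reading comes with each control period).
- eyes.read_camera(name): name is "scene" or "top" or "wrist"; returns (picture, depth): 400x640x3 uint8, blue, green, red; 400x640 float32, m along the optical axis (not along the pixel's ray), 0 where there is no reading.
- eyes.get_calibration(name): a dict with "K" (3x3 intrinsics, pixels), "distortion" ([k1, k2, p1, p2, k3] as OpenCV has them; the pictures are not rectified), "position" and "rotation" of the camera in the world; the wrist camera has in their place "T_tool_cam" (4x4, takes a point from camera to tool coordinates, whose origin is the TCP and whose axes are the flange's). Camera axes: x right, y down, z forward; pixel columns grow to the right and rows downward; lengths in m; the calibration is good to about 2 mm. A picture is of the moment at which its call begins: read the wrist's pose just before it. get_calibration takes no time and is no camera call.
- bot.finish_job(): hands the job in; it is judged then, once.
Trained networks look in the newest picture that a camera, given by its name, has taken for a name from the list of things; names that differ only in an ending like _2 or _b are one class to them, and where a whole thing is asked for, a point or a joint stands for the part that bears it (a point fixed in the world has none). Each returns a list of dicts, best first, with "score" (0 to 1); they miss things now and then, are a little off and sometimes report something else, mostly with a low value. They report only what shows in the picture. A call takes as long as a camera call. They do not tell look-alikes from the thing itself.
- spot_in(camera, target): "rect" ([centre column, centre row, width, height] in pixels, round what is visible of it).
The state is a dict: "time": time; "q": joint angles; "joint_vel": joint speeds; "joint_torque": joint torques, N m; "tool_pos": TCP position; "tcp_rot": TCP orientation; "wrist_force": force on the tool from outside, world axes, zero at the start; "torque": the same for the moment, N m; "width": opening from 0.0 (shut) to 1.0 (fully open); "grip_force": force on a finger pad.
Only numpy, scipy, OpenCV 4.12 (cv2) and the standard library are available. Lean on these libraries where they do the work, as an engineer would, in place of code of your own. Each camera call takes 0.05 s, during which the arm holds its last target. There are 200 camera calls.

## Working session

There is one attempt and no reset: what is moved stays moved. The work goes in short steps, Python scripts to look and compute and a tool call to move; the robot and the scene stay as the last step left them, time stands still between calls to the robot, and variables do not carry over. Pictures are saved under pics/ and viewed, at most 10 in all, crops included, and the job is handed in when it is done.

Besides the shell and the picture viewer there is one more tool, called after "Request:" as name(argument=value, ...) on one line, values as JSON. carry_out: Moves the arm, as the interface text tells. Its arguments: {"type":"object","properties":{"series":{"type":"string"},"jaw":{"type":"number"},"grip_force":{"type":"number"}},"required":["series"]}

```bash
mkdir -p pics; ls
cat > h.py <<'E'
import numpy as np, cv2
from workcell import bot, eyes, spot_in
from scipy.spatial.transform import Rotation as R
def campose(n,st=None):
    c=eyes.get_calibration(n)
    if n=="wrist":
        T=np.eye(4);T[:3,:3]=R.from_rotvec(st["tcp_rot"]).as_matrix();T[:3,3]=st["tool_pos"]
        T=T@np.array(c["T_tool_cam"])
    else:
        T=np.eye(4);r=np.array(c["rotation"]);T[:3,:3]=r if r.shape==(3,3) else R.from_rotvec(r).as_matrix();T[:3,3]=c["position"]
    return np.array(c["K"]),np.array(c["distortion"]),T
def cloud(n):
    "picture, world points HxWx3 (nan where no depth)"
    st=bot.read_state();im,d=eyes.read_camera(n);K,D,T=campose(n,st)
    v,u=np.mgrid[0:400,0:640]
    p=cv2.undistortPoints(np.stack([u,v],-1).reshape(-1,1,2).astype(float),K,D).reshape(400,640,2)
    P=np.dstack([p,np.ones((400,640))])*np.where(d>0,d,np.nan)[...,None]
    return im,P@T[:3,:3].T+T[:3,3]
E
python3 - <<'E'
from h import *
print(bot.read_state())
for n in("top","scene"):
    im,P=cloud(n);cv2.imwrite(f"pics/{n}0.png",im);np.savez(f"{n}0.npz",im=im,P=P)
    print(n,eyes.get_calibration(n)["position"])
    for t in("jig","cover","blank","bar","tray","wrench"):
        for r in spot_in(n,t)[:4]:
            u,v=map(int,r["rect"][:2]);print(t,round(r["score"],2),np.round(r["rect"]),np.round(P[min(v,399),min(u,639)],3))
E
```

```text
pics
{'time': 0.0, 'q': array([ 1.07108684e+00,  2.64747174e-01,  1.60541323e+00,  2.62350101e-06,
        1.27371345e+00, -3.68979077e-02]), 'joint_vel': array([-1.07159057e-03,  5.29163509e-04, -6.33139263e-05,  7.33406076e-04,
        8.93753206e-05, -2.05230828e-03]), 'joint_torque': array([-1.30141139e-03, -5.15099502e+01, -3.67322302e+01, -2.02826927e-04,
        1.27204557e-02, -1.03076442e-05]), 'tool_pos': array([0.30101694, 0.60335502, 0.24394486]), 'tcp_rot': array([-0.72037342, -3.05726023,  0.00345339]), 'wrist_force': array([-0.08866068, -0.6412553 ,  0.33546599]), 'torque': array([-0.00329188, -0.01653985, -0.03739467]), 'grip_force': 0.0, 'width': 0.9953721082463819}
top [ 0.33645277 -0.0123762   0.90027966]
jig 0.81 [262. 190.  86.  62.] [0.528 0.104 0.053]
blank 0.6 [296. 198.  31.  26.] [0.513 0.023 0.042]
blank 0.28 [150. 182.  55.  11.] [0.547 0.385 0.036]
blank 0.22 [262. 189.  89.  56.] [0.531 0.102 0.049]
bar 0.86 [160. 326.  35.  82.] [0.209 0.321 0.043]
bar 0.79 [247. 275.  39.  48.] [0.327 0.132 0.033]
bar 0.71 [149. 182.  60.  14.] [0.544 0.386 0.039]
bar 0.34 [155. 246.  73.  21.] [0.39  0.364 0.011]
wrench 0.67 [154. 247.  72.  22.] [0.39  0.369 0.009]
wrench 0.21 [203. 120.  79.  16.] [0.717 0.269 0.021]
scene [ 1.1660396  -0.22763701  0.65410059]
jig 0.6 [378. 226.  82.  46.] [0.573 0.102 0.051]
jig 0.47 [468. 206.  43.  22.] [0.561 0.379 0.035]
cover 0.91 [374. 227.  80.  43.] [0.578 0.092 0.052]
cover 0.72 [469. 265.  82.  23.] [0.732 0.263 0.021]
blank 0.91 [340. 228.  30.  19.] [0.536 0.016 0.038]
bar 0.61 [470. 205.  44.  20.] [0.561 0.38  0.038]
bar 0.58 [355. 180.  42.  12.] [0.341 0.135 0.029]
bar 0.56 [390. 150.  13.  33.] [0.229 0.309 0.034]
tray 0.7 [460. 202. 136.  91.] [0.507 0.399 0.003]
wrench 0.65 [432. 178.  48.  17.] [0.387 0.374 0.014]
```

View pics/top0.png

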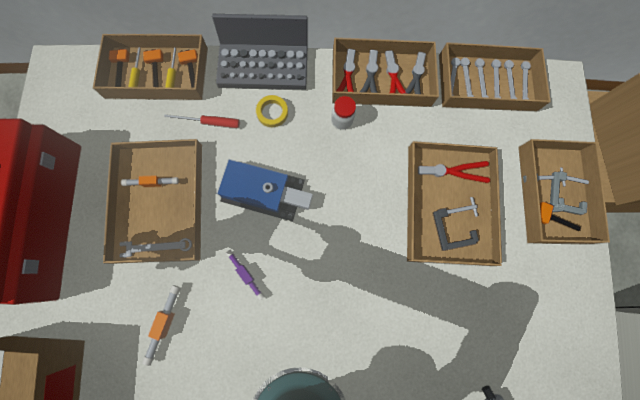

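View pics/scene0.png

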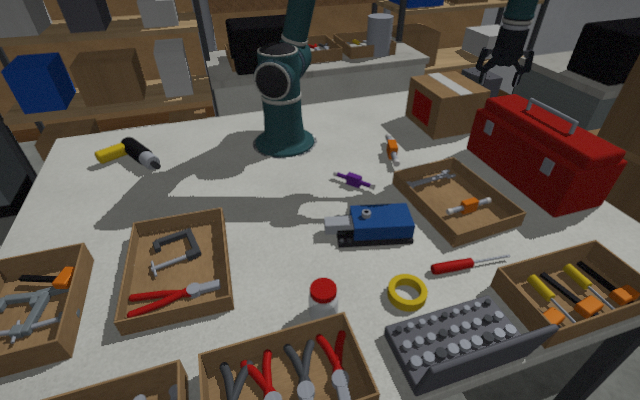

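The first image candidates for the bar in the top view are the orange bar in the tray (150,182), a larger orange one on the table (160,326) and a purple one (247,275). By the description, the one in the tray is meant. I'll measure and check a crop.

```bash
cat >> h.py <<'E'
def rect(P,m):
    "min area rect of masked points in world xy: centre, size, angle of long axis deg"
    q=P[m][:,:2]; (c,s,a)=cv2.minAreaRect((q*1000).astype(np.float32))
    if s[0]<s[1]: s=(s[1],s[0]);a+=90
    return np.round(c,1),np.round(s,1),round((a+90)%180-90,2),np.round(np.nanmedian(P[m][:,2])*1000,1)
def big(m):
    n,l,s,_=cv2.connectedComponentsWithStats(m.astype(np.uint8)); return l==1+np.argmax(s[1:,4])
E
python3 - <<'E'
from h import *
d=np.load("top0.npz");im,P=d["im"],d["P"]
hsv=cv2.cvtColor(im,cv2.COLOR_BGR2HSV).astype(int);H,S,V=hsv[...,0],hsv[...,1],hsv[...,2]
z=P[...,2]
def win(u0,u1,v0,v1):
    m=np.zeros(H.shape,bool);m[v0:v1,u0:u1]=1;return m
blue=(H>100)&(H<125)&(S>120)&win(210,300,150,220)
print("cover",rect(P,big(blue&(z>.047)&(z<.058))))
bl=win(280,325,180,215)&(z>.036)&(z<.047)&(S<60)
print("blank",rect(P,big(bl)),big(bl).sum())
org=(H<20)&(S>150)&(V>120)
print("handle",rect(P,big(org&win(120,190,170,195))),"decoy",rect(P,big(org&win(140,180,300,350))))
bar=win(112,192,170,195)&(z>.018)&(z<.06)
print("bar",rect(P,big(bar)))
tr=win(95,210,130,275)&(z>.035)&(z<.055)
print("tray",rect(P,big(tr)),rect(P,tr))
w=win(110,195,232,262)&(z>.009)&(z<.03);print("wrench",rect(P,big(w)))
a=cv2.resize(im[140:270,95:325],None,fx=3.4,fy=3.4,interpolation=cv2.INTER_CUBIC);cv2.imwrite("pics/crop1.png",a)
E
```

```text
cover (array([541.9, 126.5]), array([147.7,  88. ]), 76.12, np.float64(52.3))
blank (array([516.6,  20.6]), array([70.6, 36.3]), 76.1, np.float64(41.2)) 428
handle (array([554.4, 397.7]), array([62.5, 28.1]), 89.91, np.float64(37.8)) decoy (array([208. , 325.3]), array([57.3, 23.4]), -18.62, np.float64(44.7))
bar (array([551. , 390.2]), array([139.7,  20.5]), -86.62, np.float64(29.0))
tray (array([501.7, 373.3]), array([302.4, 222.7]), 3.87, np.float64(43.2)) (array([501.7, 373.3]), array([302.4, 222.7]), 3.87, np.float64(42.8))
wrench (array([387.1, 364.5]), array([178.6,  35.7]), -84.76, np.float64(11.8))
```

View pics/crop1.png

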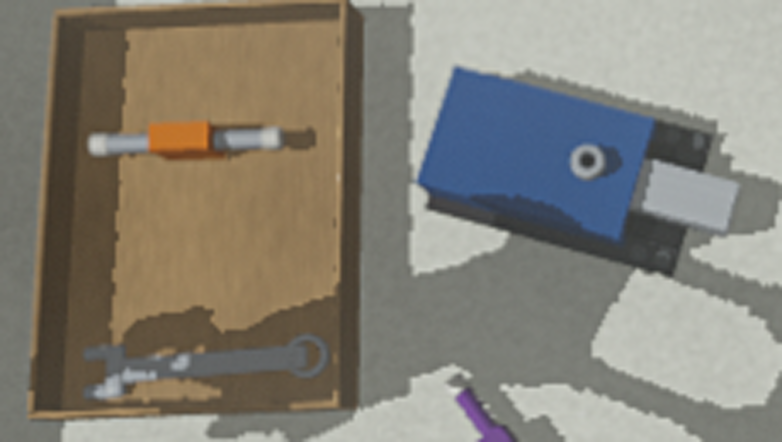

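The crop shows the orange handle bar at crop (180,138), i.e. top view (150,182), inside the tray with the wrench. It is shorter than the loose orange bar on the table, so it's the right one. Moving above it.

Request:
carry_out(series="0.031 -0.027 -0.01 -7.5;0.031 -0.027 -0.01 -7.5;0.031 -0.027 -0.01 -7.5;0.031 -0.027 -0.01 -7.5;0.031 -0.027 -0.01 -7.5;0.031 -0.027 -0.01 -7.5;0.031 -0.026 0 -7.5;0.031 -0.026 0 -7.5;0 0 0 0;0 0 0 0", jaw=1)

```text
time: 1.95
tool_pos: [0.5492, 0.3901, 0.1852]
tcp_rot: [-2.152, -2.288, 0.0]
wrist_force: [0.6, -0.4, 0.5]
width: 0.999
grip_force: 0.0
```

Run:
```python
from h import *
s=bot.read_state();print(s["time"],s["tool_pos"],s["tcp_rot"],R.from_rotvec(s["tcp_rot"]).as_matrix()[:,1])
im,P=cloud("wrist");cv2.imwrite("pics/w1.png",im);np.savez("w1.npz",im=im,P=P)
hsv=cv2.cvtColor(im,cv2.COLOR_BGR2HSV).astype(int);H,S,V=hsv[...,0],hsv[...,1],hsv[...,2];z=P[...,2]
org=(H<18)&(S>170)&(V>100)&(z>.02)&(z<.06)
print("handle",rect(P,big(org)))
print("top",rect(P,big(org&(z>.034))))
c=np.array([.551,.390]);near=np.linalg.norm(P[...,:2]-c,axis=-1)<.09
print("bar",rect(P,big(near&(z>.02)&(z<.06))))
```

```text
1.95 [0.54916661 0.39005374 0.18523288] [-2.15219577e+00 -2.28777420e+00  2.05656647e-04] [ 9.98136724e-01  6.10149662e-02 -5.04028837e-04]
handle (array([901.8, 331.6]), array([49.5, 29.9]), -74.9, np.float64(27.2))
top (array([549.2, 390.9]), array([44.2, 20. ]), -86.04, np.float64(39.4))
bar (array([549.2, 390.5]), array([140.5,  20. ]), -86.41, np.float64(29.8))
```

View pics/w1.png

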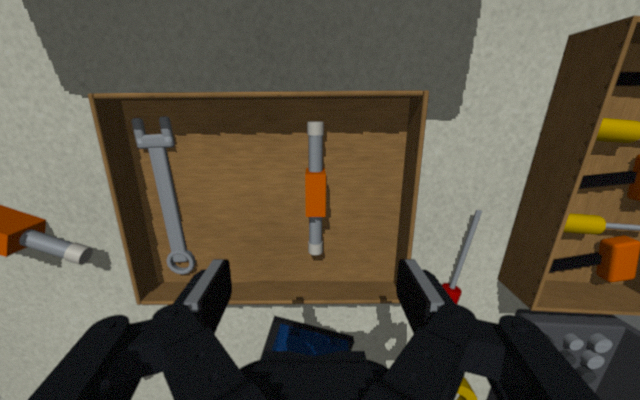

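The wrist view shows the bar at (316,190), centred between the fingers, with its size matching 140 x 20 mm. Descend and grip.

Request:
carry_out(series="0 0 -0.04 0;0 0 -0.04 0;0 0 -0.04 0;0 0 -0.03 0;0 0 -0.009 0;0 0 0 0;0 0 0 0")

```text
time: 2.88
tool_pos: [0.5504, 0.3912, 0.0283]
tcp_rot: [2.152, 2.288, 0.005]
wrist_force: [0.5, -0.6, 0.9]
width: 1.0
grip_force: 0.0
```

Request:
carry_out(series="0 0 0 0;0 0 0 0;0 0 0 0;0 0 0 0;0 0 0 0;0 0 0 0;0 0 0 0;0 0 0 0", jaw=-1, grip_force=60)

```text
time: 3.88
tool_pos: [0.5497, 0.3902, 0.0267]
tcp_rot: [2.153, 2.288, 0.001]
wrist_force: [-0.8, -0.8, 4.7]
width: 0.223
grip_force: 59.3
```

Request:
carry_out(series="0 0 0.02 0;0 0 0.03 0;0 0 0.04 0;0 0 0.034 0;-0.0053 -0.041 0 -1.5;-0.0053 -0.041 0 -1.5;-0.0053 -0.041 0 -1.5;-0.0053 -0.041 0 -1.5;-0.0053 -0.041 0 -1.5;-0.0053 -0.041 0 -1.5;-0.0053 -0.041 0 -1.5;-0.0053 -0.041 0 -1.5;-0.0053 -0.041 0 -1.5;-0.0053 -0.041 0 -1.5;-0.0053 -0.041 0 -1.5;-0.0057 -0.041 0 -1.1;0 0 0 0;0 0 0 0;0 0 0 0")

```text
time: 6.25
tool_pos: [0.4852, -0.101, 0.1503]
tcp_rot: [-2.476, -1.933, -0.0]
wrist_force: [-0.3, 0.9, -1.8]
width: 0.222
grip_force: 58.8
```

Run:
```python
from h import *
s=bot.read_state();print(s["time"],s["tool_pos"],s["wrist_force"],s["torque"],R.from_rotvec(s["tcp_rot"]).as_matrix()[:,1],s["width"])
for n in("wrist","top"):
    im,P=cloud(n);cv2.imwrite(f"pics/{n}2.png",im);np.savez(f"{n}2.npz",im=im,P=P)
    hsv=cv2.cvtColor(im,cv2.COLOR_BGR2HSV).astype(int);H,S,V=hsv[...,0],hsv[...,1],hsv[...,2];x,y,z=np.moveaxis(P,-1,0)
    j=(np.hypot(x-.53,y-.07)<.19)
    for nm,m in(("cover",j&(H>100)&(H<125)&(S>120)&(z>.047)&(z<.06)),("blank",j&(S<60)&(z>.036)&(z<.047)&(y<.07)),
      ("bar",(np.hypot(x-.4855,y+.1017)<.09)&(z>.11)&(z<.165))):
        if m.sum()>20: print(n,nm,rect(P,big(m)))
```

```text
6.25 [ 0.48524895 -0.10104537  0.15026236] [-0.30797874  0.9355635  -1.79608002] [-0.00018764 -0.00727029  0.01602437] [ 9.70086007e-01 -2.42761205e-01 -3.69909109e-04] 0.22157910987945778
wrist blank (array([514.1,  18.2]), array([64.6, 36.1]), 75.92, np.float64(42.4))
wrist bar (array([486.9, -92. ]), array([122.1,  44.9]), 62.32, np.float64(154.1))
top cover (array([541.5, 126.1]), array([146.8,  87.3]), 76.26, np.float64(52.3))
top blank (array([516.1,  20.2]), array([69.8, 36.7]), 76.04, np.float64(41.2))
top bar (array([ 473.5, -150.8]), array([37.3, 16.1]), 74.1, np.float64(150.9))
```

View pics/wrist2.png

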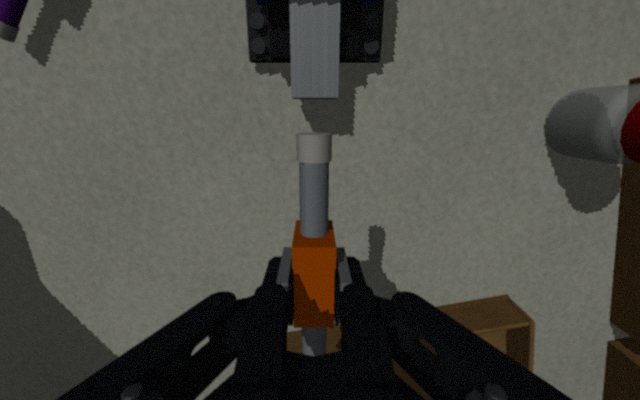

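Bar (315,150–320) is lined up with the blank (315,95) and the gap is about 20 mm. Lower to the push height, close most of the gap.

Request:
carry_out(series="0 0 -0.03 0;0 0 -0.04 0;0 0 -0.03 0;0 0 -0.014 0;0.00122 0.00485 0 0;0.00122 0.00485 0 0;0.00122 0.00485 0 0;0 0 0 0;0 0 0 0")

```text
time: 7.48
tool_pos: [0.4893, -0.0875, 0.0368]
tcp_rot: [2.477, 1.932, 0.001]
wrist_force: [-0.2, 0.0, -3.1]
width: 0.216
grip_force: 58.9
```

Request:
carry_out(series="0.00049 0.00194 0 0;0.00049 0.00194 0 0;0.00049 0.00194 0 0;0.00049 0.00194 0 0;0 0 0 0")

```text
time: 8.1
tool_pos: [0.491, -0.0796, 0.0362]
tcp_rot: [-2.477, -1.932, 0.0]
wrist_force: [1.3, -1.0, -2.9]
width: 0.221
grip_force: 58.9
```

Request:
carry_out(series="0.00049 0.00194 0 0;0.00049 0.00194 0 0;0 0 0 0")

```text
time: 8.48
tool_pos: [0.492, -0.0756, 0.0363]
tcp_rot: [-2.477, -1.932, -0.0]
wrist_force: [-0.2, -0.2, -2.7]
width: 0.22
grip_force: 58.9
```

```bash
cat > s.py <<'E'
from h import *
d=np.array([.2428,.970]);n=np.array([.970,-.2428])
s=bot.read_state();p=s["tool_pos"];f=s["wrist_force"]
print("t %.2f along %.4f (mouth-rel tip %.1f mm) lat %.4f z %.4f | F along %.2f lat %.2f z %.2f T %s"%(s["time"],d@p[:2],(d@p[:2]-.1793+.0703)*1e3,n@p[:2],p[2],d@f[:2],n@f[:2],f[2],np.round(s["torque"],2)))
E
python3 s.py
```

```text
t 8.47 along 0.0461 (mouth-rel tip -62.9 mm) lat 0.4956 z 0.0363 | F along -0.28 lat -0.14 z -2.69 T [-0.03 -0.03  0.06]
```

Run:
```python
from h import *
im,P=cloud("wrist");cv2.imwrite("pics/w3.png",im[:330,160:480])
im,P=cloud("top");x,y,z=np.moveaxis(P,-1,0);S=cv2.cvtColor(im,cv2.COLOR_BGR2HSV)[...,1]
m=(np.hypot(x-.53,y-.07)<.19)&(S<60)&(z>.036)&(z<.047)&(y<.07)
print(rect(P,big(m)))
```

```text
(array([518.7,  29.2]), array([52.6, 36.5]), 76.09, np.float64(41.1))
```

View pics/w3.png

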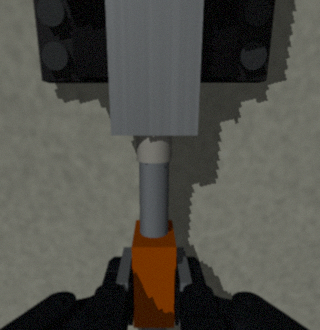

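```bash
cat >> h.py <<'E'
d_=np.array([.2428,.970]);n_=np.array([.970,-.2428])
def rear():
    "wrist view: blank rear edge and tip end along d, mm rel mouth"
    im,P=cloud("wrist");a=(P[...,:2]@d_-.1793)*1e3;l=(P[...,:2]@n_-.4950)*1e3;z=P[...,2]*1e3
    b=(abs(l)<15)&(z>39.5)&(z<46)&(a>-90)&(a<30)
    t=(abs(l)<4)&(z>20)&(z<45)&(a>-110)&(a<-45)
    print("blank rear %.1f front-visible %.1f z %.1f"%(np.percentile(a[b],1),np.percentile(a[b],99),np.median(z[b])))
    for q in range(-90,10,4):
        k=(abs(l)<2)&(a>=q)&(a<q+4)
        if k.any(): print(q,np.round(np.nanmedian(z[k])),end="; ")
    print()
E
python3 -c "
from h import *
rear()"; python3 s.py
```

```text
blank rear -72.2 front-visible -14.9 z 42.4
-90 39.0; -86 39.0; -82 39.0; -78 39.0; -74 40.0; -70 40.0; -66 40.0; -62 42.0; -58 42.0; -54 42.0; -50 42.0; -46 42.0; -42 42.0; -38 42.0; -34 42.0; -30 42.0; -26 42.0; -22 42.0; -18 42.0; 
t 8.62 along 0.0461 (mouth-rel tip -62.9 mm) lat 0.4956 z 0.0363 | F along -1.06 lat 0.38 z -1.94 T [ 0.01 -0.01 -0.03]
```

Request:
carry_out(series="0.00024 0.00097 0 0;0.00024 0.00097 0 0;0.00024 0.00097 0 0;0.00024 0.00097 0 0")

```text
time: 9.12
tool_pos: [0.4929, -0.0719, 0.0363]
tcp_rot: [2.478, 1.932, -0.0]
wrist_force: [-0.4, -0.7, -2.0]
width: 0.222
grip_force: 58.9
```

Request:
carry_out(series="0.00024 0.00097 0 0;0.00024 0.00097 0 0;0 0 0 0")

```text
time: 9.5
tool_pos: [0.4935, -0.0698, 0.0363]
tcp_rot: [-2.477, -1.932, -0.0]
wrist_force: [-0.1, -0.2, -1.2]
width: 0.222
grip_force: 58.9
```

```bash
python3 -c "
from h import *
rear()"; python3 s.py;python3 s.py
```

```text
blank rear -67.5 front-visible -9.0 z 42.4
-90 39.0; -86 39.0; -82 39.0; -78 39.0; -74 39.0; -70 40.0; -66 40.0; -62 40.0; -58 42.0; -54 42.0; -50 42.0; -46 42.0; -42 42.0; -38 42.0; -34 43.0; -30 42.0; -26 43.0; -22 42.0; -18 42.0; -14 42.0; -10 42.0; 
t 9.55 along 0.0520 (mouth-rel tip -57.0 mm) lat 0.4956 z 0.0363 | F along -0.93 lat -0.26 z -2.39 T [-0.11  0.02 -0.06]
t 9.55 along 0.0520 (mouth-rel tip -57.0 mm) lat 0.4956 z 0.0363 | F along -0.93 lat -0.26 z -2.39 T [-0.11  0.02 -0.06]
```

Request:
carry_out(series="0.00049 0.00194 0 0")

```text
time: 9.68
tool_pos: [0.4939, -0.0681, 0.0363]
tcp_rot: [2.478, 1.932, -0.0]
wrist_force: [0.7, -1.8, -1.6]
width: 0.22
grip_force: 58.9
```

```bash
python3 s.py; python3 -c "
from h import *
rear()"; python3 s.py
```

```text
t 9.68 along 0.0538 (mouth-rel tip -55.2 mm) lat 0.4956 z 0.0363 | F along -1.54 lat 1.14 z -1.63 T [-0.28  0.06  0.  ]
blank rear -65.9 front-visible -7.3 z 42.4
-90 39.0; -86 39.0; -82 39.0; -78 39.0; -74 39.0; -70 39.0; -66 40.0; -62 40.0; -58 40.0; -54 42.0; -50 42.0; -46 42.0; -42 42.0; -38 43.0; -34 42.0; -30 42.0; -26 42.0; -22 42.0; -18 42.0; -14 42.0; -10 42.0; 
t 9.72 along 0.0541 (mouth-rel tip -54.9 mm) lat 0.4956 z 0.0363 | F along -1.19 lat 0.25 z -1.47 T [-0.2   0.03 -0.02]
```

Request:
carry_out(series="0.00024 0.00097 0 0;0.00024 0.00097 0 0")

```text
time: 9.98
tool_pos: [0.4944, -0.0661, 0.0363]
tcp_rot: [2.478, 1.932, -0.0]
wrist_force: [-0.5, -2.3, -1.9]
width: 0.22
grip_force: 58.9
```

Request:
carry_out(series="0.00024 0.00097 0 0;0.00024 0.00097 0 0")

```text
time: 10.22
tool_pos: [0.4949, -0.0641, 0.0363]
tcp_rot: [2.478, 1.932, 0.0]
wrist_force: [-0.1, -2.2, -1.9]
width: 0.223
grip_force: 58.9
```

Request:
carry_out(series="0.00024 0.00097 0 0;0.00024 0.00097 0 0")

```text
time: 10.48
tool_pos: [0.4954, -0.0622, 0.0363]
tcp_rot: [2.478, 1.932, 0.0]
wrist_force: [-0.3, -1.2, -1.4]
width: 0.22
grip_force: 58.9
```

Request:
carry_out(series="0.00024 0.00097 0 0;0.00024 0.00097 0 0")

```text
time: 10.72
tool_pos: [0.4958, -0.0602, 0.0363]
tcp_rot: [2.477, 1.932, -0.0]
wrist_force: [-0.8, -1.8, -2.0]
width: 0.224
grip_force: 58.9
```

Request:
carry_out(series="0.00024 0.00097 0 0;0.00024 0.00097 0 0")

```text
time: 10.98
tool_pos: [0.4963, -0.0583, 0.0363]
tcp_rot: [-2.478, -1.932, 0.0]
wrist_force: [-0.1, -2.6, -1.5]
width: 0.219
grip_force: 58.9
```

Request:
carry_out(series="0.00024 0.00097 0 0;0.00024 0.00097 0 0")

```text
time: 11.22
tool_pos: [0.4968, -0.0564, 0.0363]
tcp_rot: [-2.478, -1.932, 0.0]
wrist_force: [-0.4, -1.5, -0.7]
width: 0.225
grip_force: 58.9
```

Request:
carry_out(series="0.00024 0.00097 0 0;0.00024 0.00097 0 0")

```text
time: 11.48
tool_pos: [0.4973, -0.0544, 0.0363]
tcp_rot: [2.478, 1.932, 0.0]
wrist_force: [-0.5, -1.8, -1.3]
width: 0.224
grip_force: 58.9
```

Request:
carry_out(series="0.00024 0.00097 0 0;0.00024 0.00097 0 0")

```text
time: 11.72
tool_pos: [0.4978, -0.0525, 0.0363]
tcp_rot: [2.478, 1.932, 0.0]
wrist_force: [0.0, -1.9, -2.7]
width: 0.222
grip_force: 58.9
```

Request:
carry_out(series="0.00024 0.00097 0 0;0.00024 0.00097 0 0")

```text
time: 11.98
tool_pos: [0.4982, -0.0505, 0.0363]
tcp_rot: [-2.478, -1.932, 0.0]
wrist_force: [-0.2, -2.0, -1.3]
width: 0.221
grip_force: 58.9
```

Request:
carry_out(series="0.00024 0.00097 0 0;0.00024 0.00097 0 0")

```text
time: 12.22
tool_pos: [0.4987, -0.0486, 0.0363]
tcp_rot: [2.478, 1.932, 0.0]
wrist_force: [-0.8, -1.9, -2.5]
width: 0.222
grip_force: 58.9
```

Request:
carry_out(series="0.00024 0.00097 0 0;0.00024 0.00097 0 0")

```text
time: 12.48
tool_pos: [0.4992, -0.0467, 0.0363]
tcp_rot: [-2.478, -1.932, 0.0]
wrist_force: [-0.3, -2.2, -0.7]
width: 0.221
grip_force: 58.9
```

Request:
carry_out(series="0.00024 0.00097 0 0;0.00024 0.00097 0 0")

```text
time: 12.72
tool_pos: [0.4997, -0.0447, 0.0363]
tcp_rot: [2.478, 1.932, 0.0]
wrist_force: [-1.4, -1.8, -1.2]
width: 0.219
grip_force: 58.9
```

Request:
carry_out(series="0.00024 0.00097 0 0;0.00024 0.00097 0 0")

```text
time: 12.98
tool_pos: [0.5001, -0.0428, 0.0363]
tcp_rot: [-2.478, -1.932, 0.0]
wrist_force: [-0.9, -2.0, -2.7]
width: 0.225
grip_force: 58.9
```

Request:
carry_out(series="0.00024 0.00097 0 0;0.00024 0.00097 0 0")

```text
time: 13.22
tool_pos: [0.5006, -0.0408, 0.0363]
tcp_rot: [-2.478, -1.932, 0.0]
wrist_force: [-1.4, -1.3, -2.4]
width: 0.22
grip_force: 58.9
```

Request:
carry_out(series="0.00024 0.00097 0 0;0.00024 0.00097 0 0")

```text
time: 13.48
tool_pos: [0.501, -0.0394, 0.0363]
tcp_rot: [2.477, 1.932, -0.001]
wrist_force: [-1.1, -6.1, -1.1]
width: 0.221
grip_force: 59.0
```

Force rise to about 6 N: stop contact. Letting it settle and confirming.

Request:
carry_out(series="0 0 0 0;0 0 0 0")

```text
time: 13.72
tool_pos: [0.501, -0.0393, 0.0363]
tcp_rot: [2.477, 1.932, -0.001]
wrist_force: [-1.2, -4.9, -0.2]
width: 0.225
grip_force: 59.0
```

```bash
python3 s.py; python3 -c "
from h import *
rear()"; python3 s.py
```

```text
t 13.72 along 0.0835 (mouth-rel tip -25.5 mm) lat 0.4955 z 0.0363 | F along -5.05 lat 0.01 z -0.24 T [-0.8  0.2 -0. ]
blank rear -84.8 front-visible 1.3 z 42.3
-90 49.0; -86 105.0; -82 49.0; -78 49.0; -74 41.0; -70 39.0; -66 39.0; -62 39.0; -58 39.0; -54 39.0; -50 39.0; -46 39.0; -42 39.0; -38 40.0; -34 40.0; -30 40.0; -26 42.0; -22 42.0; -18 42.0; -14 42.0; -10 42.0; -6 42.0; -2 43.0; 2 53.0; 6 53.0; 
t 13.78 along 0.0835 (mouth-rel tip -25.5 mm) lat 0.4955 z 0.0363 | F along -6.03 lat 0.23 z -1.06 T [-0.77  0.16  0.01]
```

Request:
carry_out(series="0.00005 0.0002 0 0;0 0 0 0")

```text
time: 14.02
tool_pos: [0.501, -0.0393, 0.0363]
tcp_rot: [2.477, 1.932, -0.001]
wrist_force: [-1.9, -6.2, -1.2]
width: 0.222
grip_force: 59.0
```

```bash
python3 s.py
```

```text
t 14.03 along 0.0835 (mouth-rel tip -25.5 mm) lat 0.4955 z 0.0363 | F along -6.51 lat -0.38 z -1.17 T [-0.83  0.19  0.03]
```

The stop holds firm with no further motion, so the blank is home. Backing off and lifting.

Request:
carry_out(series="-0.0005 -0.0019 0 0;-0.0012 -0.0049 0 0;-0.0024 -0.0097 0 0;-0.0036 -0.0146 0 0;-0.0036 -0.0146 0 0;-0.0036 -0.0146 0 0;0 0 0.02 0;0 0 0.04 0;0 0 0.04 0;0 0 0.014 0;0 0 0 0;0 0 0 0")

```text
time: 15.52
tool_pos: [0.4848, -0.0989, 0.1483]
tcp_rot: [-2.476, -1.93, 0.003]
wrist_force: [-1.1, -0.0, -1.6]
width: 0.218
grip_force: 59.0
```

```bash
python3 s.py
python3 - <<'E'
from h import *
p=bot.read_state()["tool_pos"];print(p,np.array([.5497,.3902,.0267])-p)
rear()
E
```

```text
t 15.53 along 0.0218 (mouth-rel tip -87.2 mm) lat 0.4943 z 0.1483 | F along -0.31 lat -1.05 z -1.60 T [-0.   -0.01 -0.  ]
[ 0.48478548 -0.09889545  0.14832663] [ 0.06491452  0.48909545 -0.12162663]
blank rear -25.5 front-visible -3.7 z 42.4
-90 151.0; -86 1.0; -82 0.0; -78 0.0; -74 0.0; -70 1.0; -66 0.0; -62 1.0; -58 1.0; -54 0.0; -50 0.0; -46 0.0; -42 1.0; -38 12.0; -34 13.0; -30 13.0; -26 36.0; -22 43.0; -18 43.0; -14 42.0; -10 42.0; -6 42.0;
```

Request:
carry_out(series="0.0054 0.0408 0 1.5;0.0054 0.0408 0 1.5;0.0054 0.0408 0 1.5;0.0054 0.0408 0 1.5;0.0054 0.0408 0 1.5;0.0054 0.0408 0 1.5;0.0054 0.0408 0 1.5;0.0054 0.0408 0 1.5;0.0054 0.0408 0 1.5;0.0054 0.0408 0 1.5;0.0054 0.0408 0 1.5;0.0054 0.0408 0 1.1;0 0 0 0;0 0 -0.04 0;0 0 -0.04 0;0 0 -0.02 0;0 0 -0.01 0;0 0 -0.006 0;0 0 0 0;0 0 0 0")

```text
time: 18.08
tool_pos: [0.552, 0.3911, 0.0358]
tcp_rot: [2.152, 2.288, 0.004]
wrist_force: [-0.6, 1.1, -1.7]
width: 0.22
grip_force: 59.0
```

Request:
carry_out(series="0 0 -0.002 0;0 0 -0.002 0;0 0 -0.001 0;0 0 0 0;0 0 0 0")

```text
time: 18.7
tool_pos: [0.551, 0.3905, 0.0292]
tcp_rot: [-2.153, -2.288, 0.0]
wrist_force: [0.4, -1.0, -2.2]
width: 0.222
grip_force: 59.0
```

```bash
python3 s.py
```

```text
t 18.70 along 0.5126 (mouth-rel tip 403.6 mm) lat 0.4397 z 0.0292 | F along -0.87 lat 0.62 z -2.23 T [-0.02  0.02 -0.  ]
```

Request:
carry_out(series="0 0 -0.001 0;0 0 -0.001 0;0 0 0 0")

```text
time: 19.08
tool_pos: [0.5509, 0.3905, 0.0271]
tcp_rot: [-2.153, -2.288, 0.001]
wrist_force: [-0.4, 0.0, -2.2]
width: 0.222
grip_force: 59.0
```

Request:
carry_out(series="0 0 -0.0005 0;0 0 0 0")

```text
time: 19.32
tool_pos: [0.5511, 0.3906, 0.0268]
tcp_rot: [2.153, 2.288, 0.0]
wrist_force: [-0.6, 0.8, -1.4]
width: 0.223
grip_force: 59.2
```

Just touching. Open and retreat upward.

Request:
carry_out(series="0 0 -0.0003 0;0 0 0 0")

```text
time: 19.58
tool_pos: [0.5511, 0.3906, 0.0268]
tcp_rot: [2.153, 2.288, 0.0]
wrist_force: [-0.2, -0.7, -0.4]
width: 0.217
grip_force: 59.2
```

Request:
carry_out(series="0 0 0 0;0 0 0 0;0 0 0 0;0 0 0 0;0 0 0 0;0 0 0 0", jaw=0.6)

```text
time: 20.32
tool_pos: [0.551, 0.3906, 0.0265]
tcp_rot: [2.153, 2.288, -0.0]
wrist_force: [-0.0, -0.1, -0.2]
width: 0.8
grip_force: 0.0
```

Request:
carry_out(series="0 0 0.01 0;0 0 0.03 0;0 0 0.04 0;0 0 0.04 0;0 0 0.04 0;0 0 0 0;0 0 0 0;0 0 0 0")

```text
time: 21.32
tool_pos: [0.55, 0.3899, 0.1847]
tcp_rot: [-2.152, -2.287, 0.005]
wrist_force: [0.4, 0.1, 0.5]
width: 0.796
grip_force: 0.0
```

Run:
```python
from h import *
im,P=cloud("wrist");cv2.imwrite("pics/w4.png",im)
x,y,z=np.moveaxis(P,-1,0)
near=np.hypot(x-.551,y-.39)<.09
print("bar",rect(P,big(near&(z>.02)&(z<.06))),rect(P,big(near&(z>.035)&(z<.06))))
im,P=cloud("top");x,y,z=np.moveaxis(P,-1,0);S=cv2.cvtColor(im,cv2.COLOR_BGR2HSV)[...,1];cv2.imwrite("pics/top4.png",im)
m=(np.hypot(x-.53,y-.07)<.19)&(S<60)&(z>.036)&(z<.047)&(y<.07);r=rect(P,big(m));print("blank",r,"rear",r[0]@d_-r[1][0]/2-179.3)
print(bot.read_state()["time"])
```

```text
bar (array([549.7, 391.3]), array([140.1,  20. ]), -86.8, np.float64(29.7)) (array([549.6, 391.6]), array([43.7, 20. ]), -86.65, np.float64(39.3))
blank (array([521.5,  41.5]), array([36.3, 26. ]), -13.81, np.float64(41.2)) rear -30.57480000000001
21.425
```

View pics/top4.png

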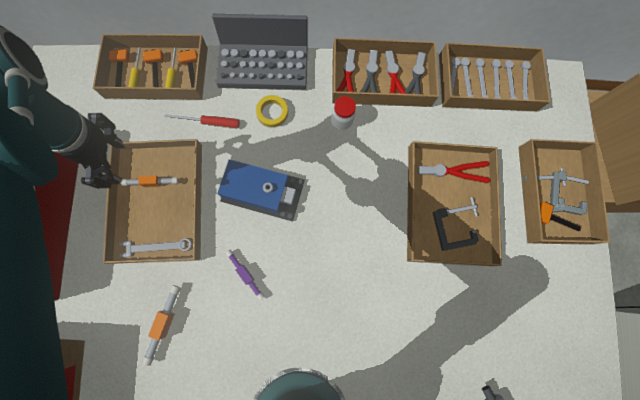

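The picture shows the bar flat in its tray (150,181), the blank home in the jig (291,190) with its rear at −25 mm, and everything else unmoved.

```bash
python3 -c "
from workcell import bot
print(bot.finish_job())"
```

```text
the job is handed in; nothing more can be done
None
```

The job is handed in: the blank sits firm against the hidden stop, pressed with about 6.5 N and showing no sign of slip, the bar lies flat back in its tray, and it took about 21 s.

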